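# Roll the specimen canister up the reader's loading ramp

### The arm

A 6-joint arm with a two-finger parallel gripper is mounted at the origin on the work surface. World frame = base frame: x ahead of the robot, y to its left, z up, the work surface at z = 0. Lengths are in m, angles in rad, forces in N, time in s.
With the tool pointing down it reaches from about 0.325 to 0.75 m from the base axis. Payload 7.6 kg.
Tool frame: the origin (TCP) lies at the very end of the fingers, on their centre line; the grasp point (between the pads) lies 19 mm behind it (arm.grasp_offset is the distance from the TCP to the grasp point, in m); z points along the fingers, y is the line along which they close (so a half turn about z gives the same grasp; the last joint's range is limited). The gripper opens to 85 mm and grips with 20 to 120 N. Pads are 22 mm wide; open, the fingers measure 114 mm over their backs; the gripper's body (76 mm by 85 mm) begins 54 mm behind the grasp point. The pads swing forward as they close: fully open they stand 13 mm farther back than shut.
Start: joints at [-1.189, 0.052, 1.401, -0, 1.689, -0.07], TCP at [0.229, -0.472, 0.231] pointing down, gripper open.
Joint ranges: [-2.9, 2.9], [-0.91, 2.17], [0.12, 2.37], [-1.06, 4.2], [0.26, 2.73], [-2.93, 2.93]. Speed limits (rad/s): [2.57, 2.57, 3.01, 3.14, 3.14, 3.14].

### API

Orientations are given as a unit quaternion [x, y, z, w].
In Python, from cell import arm, optics gives the robot as it stands.
- The arm moves only by the tool step_arm, never from a script. Its argument "increments" is a list of rows, each an object with "twist": the turn, a rotation vector about the tool's x, y, z in degrees, a list of three; "linear": the shift along the tool's x, y, z in cm, a list of three; "fingers": the closure, from -1 (fully open) to 1 (shut), so that 0 is half open. A call has 1 to 12 rows; each row is the pose to reach, as a shift and turn from the pose commanded when the call began, along the tool's axes at that moment; what a row does not reach only later rows make up. A row lasts 1/12 s, in which the tool goes at most 41.7 mm and 7.16 degrees, less where a joint would pass 70% of its speed; a pose out of reach is approached as far as the arm can. A call with a gripper value outside its range is refused whole. The fingers move at their own pace and stop on an object; the grip force is fixed at half the most. Time passes only in rows, so rows that repeat a pose let the fingers close. It gives the time, the measured TCP pose, the force, the opening and the grip force at its end, in the units of the state.
- arm.get_state(): the state, without advancing time (a new reading comes with each control period).
- optics.camera(name): name is "scene" or "top"; returns the picture (420x560x3 uint8, red, green, blue); there is no depth.
- optics.camera_info(name): a dict with "mtx" (3x3 intrinsics, pixels), "R" (3x3) and "t" (3): a world point X has camera coordinates R X + t. Camera axes: x right, y down, z forward; pixel columns grow to the right and rows downward; lengths in m; the calibration is good to about 2 mm. A picture is of the moment at which its call begins. camera_info takes no time and is no camera call.
- arm.finish_job(): hands the job in; it is judged then, once.
The state is a dict: "t": time; "joint_pos": joint angles; "joint_velocities": joint speeds; "tau": joint torques, N m; "position": TCP position; "eef_rot": TCP orientation; "wrist_force": force on the tool from outside, world axes, zero at the start; "torque": the same for the moment, N m; "gripper_width": opening from 0.0 (shut) to 1.0 (fully open); "finger_force": force on a finger pad.
Only numpy, scipy, OpenCV 4.12 (cv2) and the standard library are available. Lean on these libraries where they do the work, as an engineer would, in place of code of your own. Each camera call takes 0.05 s, during which the arm holds its last target. There are 200 camera calls.

### The job

Push the specimen canister that lies at the foot of the loading ramp slowly up the slope and over the crest, until it drops into the seat against the stop in front of the code reader, and leave it resting there. Do it only by pushing with the fingers: do not squeeze the canister or pick it up, and push gently, staying behind it so that it never shoots ahead or runs back down. Leave the things round the ramp where they are.

Things in the scene. Friction and masses are not known exactly. Their poses are not given: they have to be found in the camera images.
- ramp: Fixed loading ramp (sizes in mm), grey deck between white cheeks, 146 wide, 360 long with the grey reader box at its upper end (x 148 to 200, 68 high). Origin on the bench on its centre line; x points uphill to the stop, y across, z up. Deck 134 wide inside; cheeks 6 thick, 10 above landing and slope, 13 above the seat. Level landing 10 high at x -152 to -50; toe lip 18 high at x -160 to -152.
- slope_foot (a point): Foot of the slope on the centre line of the deck: ramp x = -50 mm, 10 mm above the bench. From here the deck rises straight at 10 degrees to the crest. Axes as the ramp's.
- crest (a point): Top edge of the slope on the centre line: ramp x = 90 mm, 34.7 mm above the bench. Behind it the deck steps down 4 mm to the level seat. Axes as the ramp's.
- seat (a point): Point of the level seat floor under a seated canister: ramp x = 108 mm, 30.7 mm above the bench. The steel stop's face is 30 mm further uphill (x = 138), the stop 10 thick with its top 73 above the bench. A seated canister has its centre at ramp x = 105 to 108, 61 above the bench, and the crest keeps it from rolling back.
- canister: The canister to push: a lying polished aluminium cylinder (smooth, friction about 0.3) with a grey cap at one end, 60 mm diameter, 130 long, 0.2 to 0.42 kg, rolling freely. Origin at its centre; y runs along its axis, x and z turn as it rolls. It starts at rest on the landing, across the ramp with 2 mm play to each cheek, centre at ramp x = -118 to -82 mm, 40 mm above the bench.
- spare: Bystander: another canister of the same kind standing upright on the bench beside the landing, on the ramp's -y side, 60 diameter, 130 high (mm), cap up; origin at the centre of its foot. Leave it.
- jar: Bystander: clear screw-cap jar standing beside the slope on the ramp's -y side, 56 diameter, 70 high (mm); origin at the centre of its foot. Leave it.
- slidebox: Bystander: grey slide box lying on the bench beyond the reader, 85 x 100 x 35 high (mm); origin at the centre of its underside. Leave it.

How it is judged:
By the outcome, as a careful person would: the job done as asked, in the order asked, and still so for the second after the job is handed in, with the robot touching nothing.
It also fails if it takes over 48 s, if anything falls off the work surface, if the arm or the gripper's body presses on something with over 40 N, if the wrist force passes 120 N, or if a joint passes its speed limit or range.

## Working session

There is one attempt and no reset: what is moved stays moved. The work goes in short steps, Python scripts to look and compute and a tool call to move; the robot and the scene stay as the last step left them, time stands still between calls to the robot, and variables do not carry over. Pictures are saved under pics/ and viewed, at most 10 in all, crops included, and the job is handed in when it is done.

Besides the shell and the picture viewer there is one more tool, called after ">>>" as name(argument=value, ...) on one line, values as JSON. step_arm: Moves the arm, as the interface text tells. Its arguments: {"type":"object","properties":{"increments":{"type":"array","items":{"type":"object","properties":{"twist":{"type":"array","items":{"type":"number"}},"linear":{"type":"array","items":{"type":"number"}},"fingers":{"type":"number"}}}}},"required":["increments"]}

```bash
mkdir -p pics; python3 - <<'E'
from cell import arm, optics
import cv2
for n in("top","scene"):
    cv2.imwrite(f"pics/{n}0.png",optics.camera(n)[:,:,::-1]); i=optics.camera_info(n); print(n,i)
s=arm.get_state(); print(s)
E
```

```text
top {'mtx': array([[539.92006127,   0.        , 289.06177705],
       [  0.        , 539.92006127, 214.91736637],
       [  0.        ,   0.        ,   1.        ]]), 'R': array([[-2.15914323e-04, -9.99804079e-01, -1.97928629e-02],
       [-9.91267696e-01,  2.82396768e-03, -1.31834668e-01],
       [ 1.31864734e-01,  1.95915606e-02, -9.91074095e-01]]), 't': array([0.10347045, 0.60740913, 1.19907284])}
scene {'mtx': array([[411.36127169,   0.        , 279.60581157],
       [  0.        , 411.36127169, 212.74186551],
       [  0.        ,   0.        ,   1.        ]]), 'R': array([[ 0.52746806,  0.84957201, -0.00220116],
       [ 0.56213331, -0.35094824, -0.7488935 ],
       [-0.63701145,  0.39378006, -0.66268672]]), 't': array([-0.39655107, -0.26671953,  1.34320071])}
{'t': 0.1, 'joint_pos': array([-1.18926680e+00,  5.27778466e-02,  1.40164664e+00,  3.51027690e-05,
        1.68861979e+00, -7.03092809e-02]), 'joint_velocities': array([-9.39844655e-04, -2.13030835e-03, -1.63123413e-03, -9.96887813e-05,
       -5.64875066e-04,  7.70056108e-05]), 'tau': array([ 1.15279414e-03, -3.82584286e+01, -3.60985208e+01, -3.82514645e-05,
        4.77577880e-03,  1.40941243e-06]), 'position': array([ 0.22914601, -0.4720405 ,  0.23054269]), 'eef_rot': array([ 9.74587854e-01,  2.24004438e-01, -9.52681499e-05, -7.19745497e-04]), 'wrist_force': array([ 0.29635632, -0.0409861 ,  0.59173489]), 'torque': array([-0.04227402, -0.00646636, -0.01953452]), 'finger_force': 0.0, 'gripper_width': 0.9967678116320144}
```

View pics/top0.png

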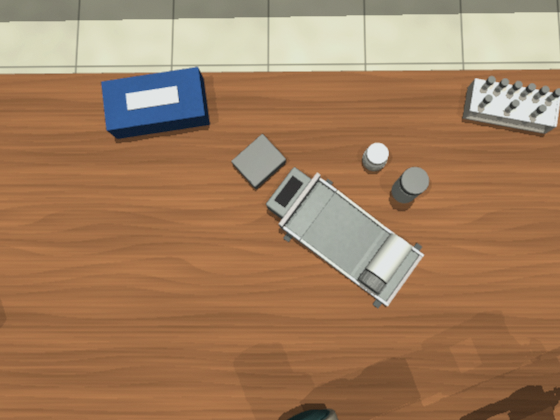

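View pics/scene0.png

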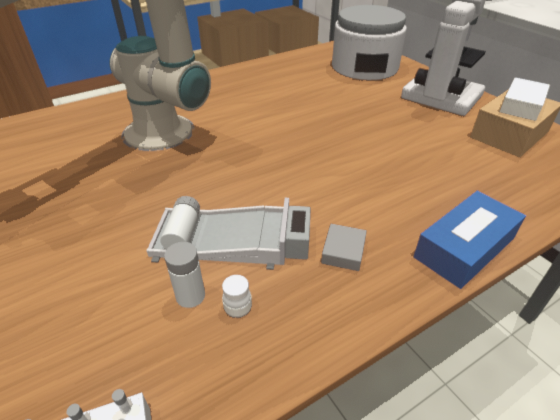

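The top view shows the toe of the ramp at about (422,255) and (387,303), and the stop bar from (319,178) to (283,227). The canister is near (387,263), with its cap at the lower left. The spare is at (412,183), the jar at (376,156) and the slide box at (259,161). I'll zoom in once to get the ramp corners.

```bash
python3 - <<'E'
import cv2
a=cv2.imread("pics/top0.png")[150:310,240:440]
cv2.imwrite("pics/z.png",cv2.resize(a,None,fx=3.7,fy=3.7,interpolation=cv2.INTER_CUBIC))
E
```

```text
(no output)
```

View pics/z.png

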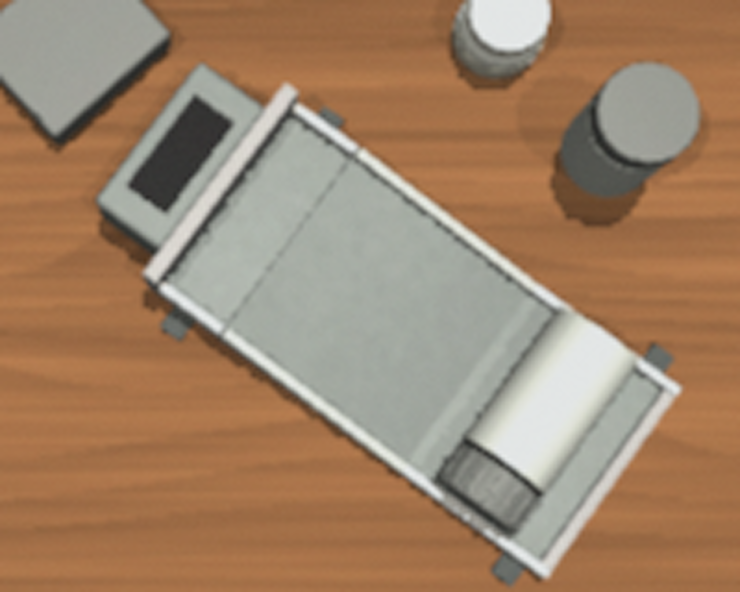

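```bash
cat > h.py <<'E'
import numpy as np
from cell import arm, optics
def ray(n,uv,z):
    i=optics.camera_info(n); R,t=i["R"],i["t"]; c=-R.T@t
    d=R.T@np.linalg.solve(i["mtx"],[uv[0],uv[1],1]); return (c+d*(z-c[2])/d[2])[:2]
def proj(n,X):
    i=optics.camera_info(n); p=i["mtx"]@(i["R"]@X+i["t"]); return p[:2]/p[2]
E
python3 - <<'E'
from h import *
Z=lambda u,v:((u+.5)/3.7+240-.5,(v+.5)/3.7+150-.5)
P=[((681,389),(-160,-73),20),((545,578),(-160,73),20),((350,157),(90,-67),34.7),((228,330),(90,67),34.7),
 ((297,92),(138,-73),73),((158,283),(138,73),73)]
W=np.array([ray("top",Z(*p),z/1e3) for p,_,z in P]); M=np.array([m for _,m,_ in P])/1e3
wc,mc=W.mean(0),M.mean(0); w=(W-wc)@[1,1j]; m=(M-mc)@[1,1j]
k=(w*m.conj()).sum()/(abs(m)**2).sum(); th=np.angle(k); c,s=np.cos(th),np.sin(th); R=np.array([[c,-s],[s,c]])
o=wc-R@mc; print("scale",abs(k),"yaw",np.degrees(th),"o",o); print("res mm",1e3*((W-o)@R-M))
can=ray("top",Z(538,418),.04); print("can",can,(can-o)@R*1e3)
for n,p,z in(("spare",(648,112),.13),("jar",(510,15),.07)):
    print(n,(ray("top",Z(*p),z)-o)@R*1e3)
E
```

```text
scale 0.995645020372566 yaw 53.44496700331616 o [ 0.55411543 -0.03575374]
res mm [[ 0.20616644  0.81771195]
 [ 1.06133474 -0.00542628]
 [ 1.05228344  0.72144016]
 [-1.93850924 -0.33094517]
 [ 0.65079427  0.16660606]
 [-1.03206964 -1.36938673]]
can [ 0.49814639 -0.11483417] [-96.85898974  -2.1407827 ]
spare [ -37.09593863 -172.48042463]
jar [  62.07995941 -189.60980856]
```

>>> step_arm(increments=[{"linear": [1.5, -0.8, 0.3], "twist": [0, 0, -1.3], "fingers": -1}, {"linear": [4, -2.1, 0.9], "twist": [0, 0, -3.3], "fingers": -1}, {"linear": [7.4, -3.8, 1.7], "twist": [0, 0, -6], "fingers": -1}, {"linear": [11, -5.7, 2.6], "twist": [0, 0, -9], "fingers": -1}, {"linear": [14.6, -7.5, 3.4], "twist": [0, 0, -12], "fingers": -1}, {"linear": [18.2, -9.4, 4.3], "twist": [0, 0, -15], "fingers": -1}, {"linear": [21.8, -11.3, 5.1], "twist": [0, 0, -18], "fingers": -1}, {"linear": [25.4, -13.1, 6], "twist": [0, 0, -21], "fingers": -1}, {"linear": [28.8, -14.9, 6.8], "twist": [0, 0, -23.6], "fingers": -1}, {"linear": [31.6, -16.4, 7.5], "twist": [0, 0, -25.9], "fingers": -1}, {"linear": [33.2, -17.2, 7.9], "twist": [0, 0, -27.2], "fingers": -1}, {"linear": [33.65, -17.42, 8], "twist": [0, 0, -27.56], "fingers": -1}])

```text
t: 1.1
position: [0.4566, -0.166, 0.1499]
eef_rot: [0.892, 0.452, -0.0, -0.001]
wrist_force: [-0.3, -0.0, 1.1]
gripper_width: 1.003
finger_force: 0.0
```

```bash
cat >> h.py <<'E'
from scipy.spatial.transform import Rotation as Ro
o=np.array([.5541,-.0358]); th=np.radians(53.44); Rr=np.array([[np.cos(th),-np.sin(th)],[np.sin(th),np.cos(th)]])
def st():
    s=arm.get_state(); p=s["position"]; A=Ro.from_quat(s["eef_rot"]).as_matrix()
    print("t",round(s["t"],2),"ramp mm",((p[:2]-o)@Rr*1e3).round(1),"z",round(p[2]*1e3,1),"yaw x",np.degrees(np.arctan2(A[1,0],A[0,0])).round(2),"zaxis",A[:,2].round(3),"F",s["wrist_force"].round(2))
E
python3 -c "
from h import *
st()"
```

```text
t 1.1 ramp mm [-162.7    0.7] z 149.9 yaw x 53.71 zaxis [-0.002  0.001 -1.   ] F [-0.28 -0.04  1.08]
```

>>> step_arm(increments=[{"linear": [0, 0, 1.5], "twist": [0, 0, 0.27], "fingers": -1}, {"linear": [0, 0.05, 4], "twist": [0, 0, 0.27], "fingers": -1}, {"linear": [0, 0.05, 7], "twist": [0, 0, 0.2], "fingers": -1}, {"linear": [0, 0.05, 9.5], "twist": [0, 0, 0.2], "fingers": -1}, {"linear": [0, 0.05, 11.3], "twist": [0, 0, 0.2], "fingers": -1}, {"linear": [0, 0.05, 12.3], "twist": [0, 0, 0.2], "fingers": -1}, {"linear": [0, 0.05, 12.8], "twist": [0, 0, 0.2], "fingers": -1}, {"linear": [0, 0.05, 12.8], "twist": [0, 0, 0.2], "fingers": -1}])

```text
t: 1.77
position: [0.4559, -0.1693, 0.0228]
eef_rot: [0.894, 0.448, -0.0, -0.0]
wrist_force: [0.6, -0.7, 0.1]
gripper_width: 0.997
finger_force: 0.0
```

```bash
python3 -c "
from h import *
import cv2
st()
a=optics.camera('scene')[:,:,::-1][150:310,110:330]
cv2.imwrite('pics/s1.png',cv2.resize(a,None,fx=3.5,fy=3.5,interpolation=cv2.INTER_CUBIC))"
```

```text
t 1.77 ramp mm [-165.7   -0.6] z 22.8 yaw x 53.21 zaxis [-0.001  0.    -1.   ] F [ 0.64 -0.72  0.11]
```

View pics/s1.png

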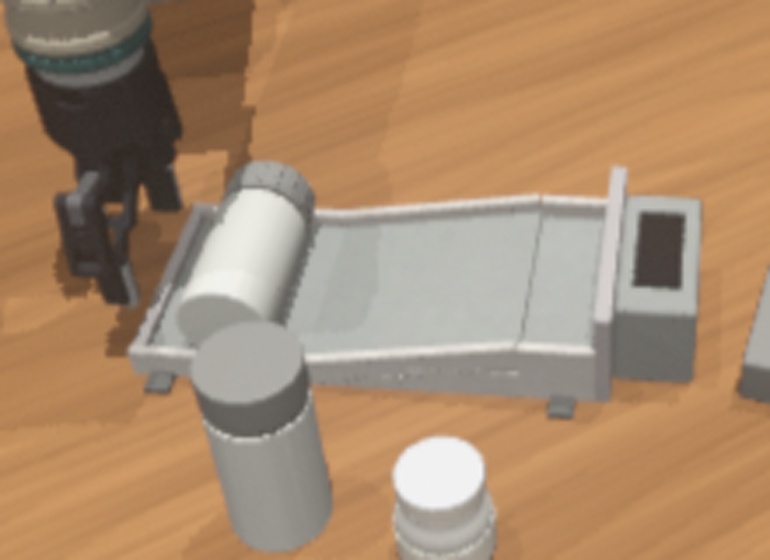

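The open fingers hang just outside the toe lip, with the near fingertip at zoom pixel (120,300), and the canister hasn't moved. I'll check the real tip height.

```bash
python3 -c "
from h import *
for z in(.022,.029,.036):
  for x in(-.1765,-.1545):
    q=proj('scene',np.r_[o+Rr@[x,-.05],z]); print(z,x,((q+.5-[110,150])*3.5).round())"
```

```text
0.022 -0.1765 [111. 321.]
0.022 -0.1545 [144. 323.]
0.029 -0.1765 [108. 313.]
0.029 -0.1545 [142. 315.]
0.036 -0.1765 [106. 305.]
0.036 -0.1545 [139. 307.]
```

>>> step_arm(increments=[{"linear": [0.5, -0.06, 0.2], "twist": [0, 0, -0.2], "fingers": -1}, {"linear": [1.2, -0.06, 0.6], "twist": [0, 0, -0.2], "fingers": -1}, {"linear": [1.8, -0.06, 0.8], "twist": [0, 0, -0.2], "fingers": -1}, {"linear": [2.2, -0.06, 0.8], "twist": [0, 0, -0.2], "fingers": -1}, {"linear": [2.3, -0.06, 0.8], "twist": [0, 0, -0.2], "fingers": -1}, {"linear": [2.36, -0.06, 0.8], "twist": [0, 0, -0.2], "fingers": -1}, {"linear": [2.42, -0.06, 0.8], "twist": [0, 0, -0.2], "fingers": -1}, {"linear": [2.48, -0.06, 0.8], "twist": [0, 0, -0.2], "fingers": -1}, {"linear": [2.54, -0.06, 0.8], "twist": [0, 0, -0.2], "fingers": -1}, {"linear": [2.6, -0.06, 0.8], "twist": [0, 0, -0.2], "fingers": -1}, {"linear": [2.66, -0.06, 0.8], "twist": [0, 0, -0.2], "fingers": -1}, {"linear": [2.72, -0.06, 0.8], "twist": [0, 0, -0.2], "fingers": -1}])

```text
t: 2.82
position: [0.4721, -0.1469, 0.0153]
eef_rot: [0.893, 0.45, 0.0, 0.0]
wrist_force: [-0.0, -0.2, -0.2]
gripper_width: 0.998
finger_force: 0.0
```

```bash
python3 -c "
from h import *
st()"
```

```text
t 2.82 ramp mm [-138.1   -0.3] z 15.3 yaw x 53.44 zaxis [ 0. -0. -1.] F [-0.01 -0.24 -0.25]
```

>>> step_arm(increments=[{"linear": [0.06, 0, 0], "fingers": -1}, {"linear": [0.12, 0, 0], "fingers": -1}, {"linear": [0.18, 0, 0], "fingers": -1}, {"linear": [0.24, 0, 0], "fingers": -1}, {"linear": [0.3, 0, 0], "fingers": -1}, {"linear": [0.36, 0, 0], "fingers": -1}, {"linear": [0.42, 0, 0], "fingers": -1}, {"linear": [0.48, 0, 0], "fingers": -1}, {"linear": [0.54, 0, 0], "fingers": -1}, {"linear": [0.6, 0, 0], "fingers": -1}, {"linear": [0.66, 0, 0], "fingers": -1}, {"linear": [0.72, 0, 0], "fingers": -1}])

```text
schema error: expected keys twist, linear, fingers
```

```bash
python3 -c "
from h import *
import cv2
st()
a=optics.camera('top')[:,:,::-1][150:310,240:440]; b=optics.camera('scene')[:,:,::-1][150:310,110:310]
cv2.imwrite('pics/s2.png',cv2.resize(cv2.hconcat([a,b]),None,fx=2,fy=2,interpolation=cv2.INTER_CUBIC))"
```

```text
t 2.82 ramp mm [-138.1   -0.3] z 15.3 yaw x 53.44 zaxis [ 0. -0. -1.] F [-0.01 -0.24 -0.25]
```

View pics/s2.png

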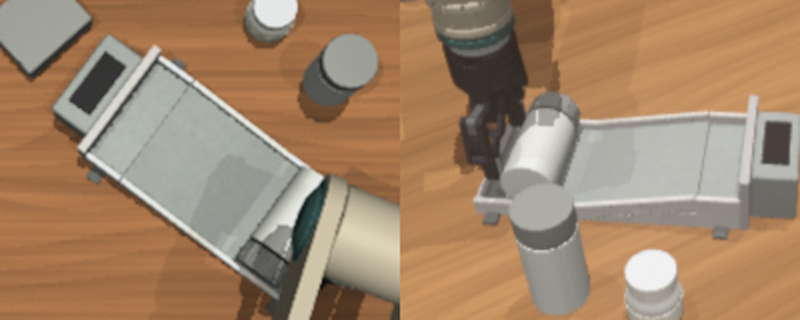

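The call was refused because its rows had no twist, so nothing moved. The picture shows the fingers just inside the lip, directly behind the canister (right panel, about (500,180)), and the canister still in place. I'll send the slow contact move again.

>>> step_arm(increments=[{"linear": [0.06, 0, 0], "twist": [0, 0, 0], "fingers": -1}, {"linear": [0.12, 0, 0], "twist": [0, 0, 0], "fingers": -1}, {"linear": [0.18, 0, 0], "twist": [0, 0, 0], "fingers": -1}, {"linear": [0.24, 0, 0], "twist": [0, 0, 0], "fingers": -1}, {"linear": [0.3, 0, 0], "twist": [0, 0, 0], "fingers": -1}, {"linear": [0.36, 0, 0], "twist": [0, 0, 0], "fingers": -1}, {"linear": [0.42, 0, 0], "twist": [0, 0, 0], "fingers": -1}, {"linear": [0.48, 0, 0], "twist": [0, 0, 0], "fingers": -1}, {"linear": [0.54, 0, 0], "twist": [0, 0, 0], "fingers": -1}, {"linear": [0.6, 0, 0], "twist": [0, 0, 0], "fingers": -1}, {"linear": [0.66, 0, 0], "twist": [0, 0, 0], "fingers": -1}, {"linear": [0.72, 0, 0], "twist": [0, 0, 0], "fingers": -1}])

```text
t: 3.92
position: [0.4764, -0.141, 0.0153]
eef_rot: [0.893, 0.45, -0.0, 0.0]
wrist_force: [0.2, -0.0, 0.5]
gripper_width: 0.998
finger_force: 0.0
```

```bash
python3 -c "
from h import *
st()"
```

```text
t 3.92 ramp mm [-130.8   -0.3] z 15.3 yaw x 53.45 zaxis [-0. -0. -1.] F [ 0.18 -0.05  0.5 ]
```

>>> step_arm(increments=[{"linear": [0.07, 0, 0], "twist": [0, 0, 0], "fingers": -1}, {"linear": [0.15, 0, 0], "twist": [0, 0, 0], "fingers": -1}, {"linear": [0.24, 0, 0], "twist": [0, 0, 0], "fingers": -1}, {"linear": [0.34, 0, 0], "twist": [0, 0, 0], "fingers": -1}, {"linear": [0.45, 0, 0], "twist": [0, 0, 0], "fingers": -1}, {"linear": [0.57, 0, 0], "twist": [0, 0, 0], "fingers": -1}, {"linear": [0.69, 0, 0], "twist": [0, 0, 0], "fingers": -1}, {"linear": [0.81, 0, 0], "twist": [0, 0, 0], "fingers": -1}, {"linear": [0.93, 0, 0], "twist": [0, 0, 0], "fingers": -1}, {"linear": [1.05, 0, 0], "twist": [0, 0, 0], "fingers": -1}, {"linear": [1.17, 0, 0], "twist": [0, 0, 0], "fingers": -1}, {"linear": [1.3, 0, 0], "twist": [0, 0, 0], "fingers": -1}])

```text
t: 4.92
position: [0.4842, -0.1305, 0.0153]
eef_rot: [0.893, 0.45, -0.0, 0.0]
wrist_force: [0.4, -1.0, -0.9]
gripper_width: 0.998
finger_force: 0.1
```

>>> step_arm(increments=[{"linear": [0.13, 0, 0], "twist": [0, 0, 0], "fingers": -1}, {"linear": [0.26, 0, 0], "twist": [0, 0, 0], "fingers": -1}, {"linear": [0.39, 0, 0], "twist": [0, 0, 0], "fingers": -1}, {"linear": [0.52, 0, 0], "twist": [0, 0, 0], "fingers": -1}, {"linear": [0.65, 0, 0], "twist": [0, 0, 0], "fingers": -1}, {"linear": [0.78, 0, 0], "twist": [0, 0, 0], "fingers": -1}, {"linear": [0.91, 0, 0], "twist": [0, 0, 0], "fingers": -1}, {"linear": [1.04, 0, 0], "twist": [0, 0, 0], "fingers": -1}, {"linear": [1.17, 0, 0], "twist": [0, 0, 0], "fingers": -1}, {"linear": [1.3, 0, 0], "twist": [0, 0, 0], "fingers": -1}, {"linear": [1.43, 0, 0], "twist": [0, 0, 0], "fingers": -1}, {"linear": [1.56, 0, 0], "twist": [0, 0, 0], "fingers": -1}])

```text
t: 5.92
position: [0.4935, -0.118, 0.0153]
eef_rot: [0.893, 0.45, -0.0, 0.0]
wrist_force: [0.0, -0.7, -0.7]
gripper_width: 0.999
finger_force: 0.0
```

```bash
python3 -c "
from h import *
import cv2
st()
b=optics.camera('scene')[:,:,::-1][150:310,110:330]
cv2.imwrite('pics/s3.png',cv2.resize(b,None,fx=3.5,fy=3.5,interpolation=cv2.INTER_CUBIC))"
```

```text
t 5.92 ramp mm [-102.1   -0.3] z 15.3 yaw x 53.45 zaxis [ 0. -0. -1.] F [ 0.03 -0.74 -0.75]
```

View pics/s3.png

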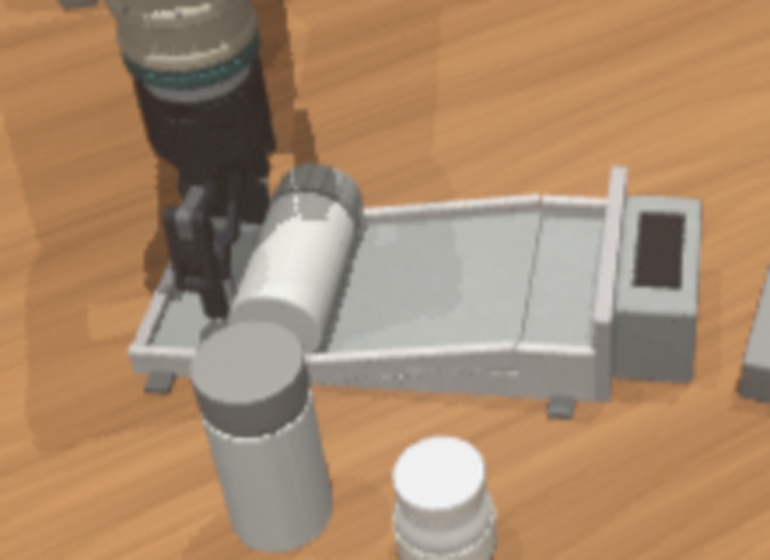

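The fingers touch the canister's back (about (225,300)). It has rolled squarely to the foot of the slope and sits just ahead of the fingers. I'll go on up the slope.

>>> step_arm(increments=[{"linear": [0.13, 0, 0], "twist": [0, 0, 0], "fingers": -1}, {"linear": [0.26, 0, 0], "twist": [0, 0, 0], "fingers": -1}, {"linear": [0.39, 0, 0], "twist": [0, 0, 0], "fingers": -1}, {"linear": [0.52, 0, 0], "twist": [0, 0, 0], "fingers": -1}, {"linear": [0.65, 0, 0], "twist": [0, 0, 0], "fingers": -1}, {"linear": [0.78, 0, 0], "twist": [0, 0, 0], "fingers": -1}, {"linear": [0.91, 0, 0], "twist": [0, 0, 0], "fingers": -1}, {"linear": [1.04, 0, 0], "twist": [0, 0, 0], "fingers": -1}, {"linear": [1.17, 0, -0.01], "twist": [0, 0, 0], "fingers": -1}, {"linear": [1.3, 0, -0.03], "twist": [0, 0, 0], "fingers": -1}, {"linear": [1.43, 0, -0.05], "twist": [0, 0, 0], "fingers": -1}, {"linear": [1.56, 0, -0.08], "twist": [0, 0, 0], "fingers": -1}])

```text
t: 6.97
position: [0.5028, -0.1056, 0.0162]
eef_rot: [0.893, 0.45, -0.0, 0.0]
wrist_force: [-0.1, -0.9, 0.3]
gripper_width: 0.999
finger_force: 0.7
```

>>> step_arm(increments=[{"linear": [0.14, 0, -0.025], "twist": [0, 0, 0], "fingers": -1}, {"linear": [0.29, 0, -0.05], "twist": [0, 0, 0], "fingers": -1}, {"linear": [0.45, 0, -0.08], "twist": [0, 0, 0], "fingers": -1}, {"linear": [0.62, 0, -0.11], "twist": [0, 0, 0], "fingers": -1}, {"linear": [0.79, 0, -0.14], "twist": [0, 0, 0], "fingers": -1}, {"linear": [0.96, 0, -0.17], "twist": [0, 0, 0], "fingers": -1}, {"linear": [1.13, 0, -0.2], "twist": [0, 0, 0], "fingers": -1}, {"linear": [1.3, 0, -0.23], "twist": [0, 0, 0], "fingers": -1}, {"linear": [1.47, 0, -0.26], "twist": [0, 0, 0], "fingers": -1}, {"linear": [1.64, 0, -0.29], "twist": [0, 0, 0], "fingers": -1}, {"linear": [1.81, 0, -0.32], "twist": [0, 0, 0], "fingers": -1}, {"linear": [1.98, 0, -0.35], "twist": [0, 0, 0], "fingers": -1}])

```text
t: 7.97
position: [0.5146, -0.0895, 0.0196]
eef_rot: [0.893, 0.45, -0.0, 0.0]
wrist_force: [-1.3, -0.3, 1.0]
gripper_width: 1.002
finger_force: 0.7
```

```bash
python3 -c "
from h import *
st()"
```

```text
t 7.97 ramp mm [-66.7  -0.3] z 19.6 yaw x 53.45 zaxis [ 0. -0. -1.] F [-1.31 -0.27  0.99]
```

>>> step_arm(increments=[{"linear": [0.17, 0, -0.03], "twist": [0, 0, 0], "fingers": -1}, {"linear": [0.34, 0, -0.06], "twist": [0, 0, 0], "fingers": -1}, {"linear": [0.51, 0, -0.09], "twist": [0, 0, 0], "fingers": -1}, {"linear": [0.68, 0, -0.12], "twist": [0, 0, 0], "fingers": -1}, {"linear": [0.85, 0, -0.15], "twist": [0, 0, 0], "fingers": -1}, {"linear": [1.02, 0, -0.18], "twist": [0, 0, 0], "fingers": -1}, {"linear": [1.19, 0, -0.21], "twist": [0, 0, 0], "fingers": -1}, {"linear": [1.36, 0, -0.24], "twist": [0, 0, 0], "fingers": -1}, {"linear": [1.53, 0, -0.27], "twist": [0, 0, 0], "fingers": -1}, {"linear": [1.7, 0, -0.3], "twist": [0, 0, 0], "fingers": -1}, {"linear": [1.87, 0, -0.33], "twist": [0, 0, 0], "fingers": -1}, {"linear": [2.04, 0, -0.36], "twist": [0, 0, 0], "fingers": -1}])

```text
t: 8.97
position: [0.5268, -0.0732, 0.0232]
eef_rot: [0.893, 0.45, -0.0, 0.0]
wrist_force: [-1.5, -0.9, 0.6]
gripper_width: 1.001
finger_force: 0.7
```

>>> step_arm(increments=[{"linear": [0.17, 0, -0.03], "twist": [0, 0, 0], "fingers": -1}, {"linear": [0.34, 0, -0.06], "twist": [0, 0, 0], "fingers": -1}, {"linear": [0.51, 0, -0.09], "twist": [0, 0, 0], "fingers": -1}, {"linear": [0.68, 0, -0.12], "twist": [0, 0, 0], "fingers": -1}, {"linear": [0.85, 0, -0.15], "twist": [0, 0, 0], "fingers": -1}, {"linear": [1.02, 0, -0.18], "twist": [0, 0, 0], "fingers": -1}, {"linear": [1.19, 0, -0.21], "twist": [0, 0, 0], "fingers": -1}, {"linear": [1.36, 0, -0.24], "twist": [0, 0, 0], "fingers": -1}, {"linear": [1.53, 0, -0.27], "twist": [0, 0, 0], "fingers": -1}, {"linear": [1.7, 0, -0.3], "twist": [0, 0, 0], "fingers": -1}, {"linear": [1.87, 0, -0.33], "twist": [0, 0, 0], "fingers": -1}, {"linear": [2.04, 0, -0.36], "twist": [0, 0, 0], "fingers": -1}])

```text
t: 9.97
position: [0.5389, -0.0568, 0.0268]
eef_rot: [0.893, 0.45, -0.0, 0.0]
wrist_force: [-0.5, -1.4, 1.6]
gripper_width: 0.996
finger_force: 0.7
```

```bash
python3 -c "
from h import *
import cv2
st()
b=optics.camera('scene')[:,:,::-1][150:310,110:330]
cv2.imwrite('pics/s4.png',cv2.resize(b,None,fx=3.5,fy=3.5,interpolation=cv2.INTER_CUBIC))"
```

```text
t 9.97 ramp mm [-25.9  -0.3] z 26.8 yaw x 53.45 zaxis [ 0. -0. -1.] F [-0.53 -1.43  1.6 ]
```

View pics/s4.png

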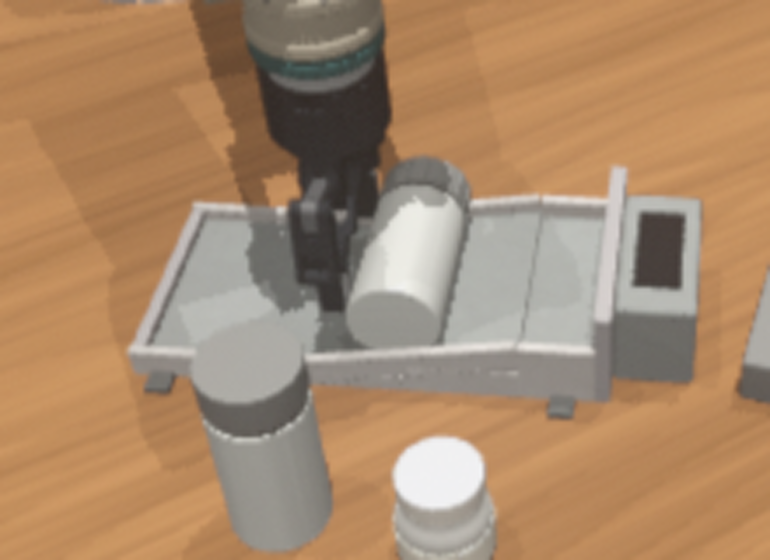

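The canister is halfway up the slope, square to it, with the fingers close behind (finger at about (335,290)). I'll continue.

>>> step_arm(increments=[{"linear": [0.17, 0, -0.03], "twist": [0, 0, 0], "fingers": -1}, {"linear": [0.34, 0, -0.06], "twist": [0, 0, 0], "fingers": -1}, {"linear": [0.51, 0, -0.09], "twist": [0, 0, 0], "fingers": -1}, {"linear": [0.68, 0, -0.12], "twist": [0, 0, 0], "fingers": -1}, {"linear": [0.85, 0, -0.15], "twist": [0, 0, 0], "fingers": -1}, {"linear": [1.02, 0, -0.18], "twist": [0, 0, 0], "fingers": -1}, {"linear": [1.19, 0, -0.21], "twist": [0, 0, 0], "fingers": -1}, {"linear": [1.36, 0, -0.24], "twist": [0, 0, 0], "fingers": -1}, {"linear": [1.53, 0, -0.27], "twist": [0, 0, 0], "fingers": -1}, {"linear": [1.7, 0, -0.3], "twist": [0, 0, 0], "fingers": -1}, {"linear": [1.87, 0, -0.33], "twist": [0, 0, 0], "fingers": -1}, {"linear": [2.04, 0, -0.36], "twist": [0, 0, 0], "fingers": -1}])

```text
t: 11.02
position: [0.5511, -0.0404, 0.0304]
eef_rot: [0.893, 0.45, -0.0, 0.0]
wrist_force: [0.2, -1.8, 0.5]
gripper_width: 1.001
finger_force: 0.7
```

>>> step_arm(increments=[{"linear": [0.17, 0, -0.03], "twist": [0, 0, 0], "fingers": -1}, {"linear": [0.34, 0, -0.06], "twist": [0, 0, 0], "fingers": -1}, {"linear": [0.51, 0, -0.09], "twist": [0, 0, 0], "fingers": -1}, {"linear": [0.68, 0, -0.12], "twist": [0, 0, 0], "fingers": -1}, {"linear": [0.85, 0, -0.15], "twist": [0, 0, 0], "fingers": -1}, {"linear": [1.02, 0, -0.18], "twist": [0, 0, 0], "fingers": -1}, {"linear": [1.19, 0, -0.21], "twist": [0, 0, 0], "fingers": -1}, {"linear": [1.36, 0, -0.24], "twist": [0, 0, 0], "fingers": -1}, {"linear": [1.53, 0, -0.27], "twist": [0, 0, 0], "fingers": -1}, {"linear": [1.7, 0, -0.3], "twist": [0, 0, 0], "fingers": -1}, {"linear": [1.87, 0, -0.33], "twist": [0, 0, 0], "fingers": -1}, {"linear": [2.04, 0, -0.36], "twist": [0, 0, 0], "fingers": -1}])

```text
t: 12.02
position: [0.5632, -0.024, 0.034]
eef_rot: [0.893, 0.45, -0.0, 0.0]
wrist_force: [-1.1, -0.1, 0.0]
gripper_width: 0.997
finger_force: 0.7
```

>>> step_arm(increments=[{"linear": [0.17, 0, -0.03], "twist": [0, 0, 0], "fingers": -1}, {"linear": [0.34, 0, -0.06], "twist": [0, 0, 0], "fingers": -1}, {"linear": [0.51, 0, -0.09], "twist": [0, 0, 0], "fingers": -1}, {"linear": [0.68, 0, -0.12], "twist": [0, 0, 0], "fingers": -1}, {"linear": [0.84, 0, -0.15], "twist": [0, 0, 0], "fingers": -1}, {"linear": [0.99, 0, -0.175], "twist": [0, 0, 0], "fingers": -1}, {"linear": [1.13, 0, -0.2], "twist": [0, 0, 0], "fingers": -1}, {"linear": [1.26, 0, -0.22], "twist": [0, 0, 0], "fingers": -1}, {"linear": [1.38, 0, -0.245], "twist": [0, 0, 0], "fingers": -1}, {"linear": [1.49, 0, -0.265], "twist": [0, 0, 0], "fingers": -1}, {"linear": [1.59, 0, -0.28], "twist": [0, 0, 0], "fingers": -1}, {"linear": [1.68, 0, -0.295], "twist": [0, 0, 0], "fingers": -1}])

```text
t: 13.02
position: [0.5732, -0.0105, 0.037]
eef_rot: [0.893, 0.45, -0.0, 0.0]
wrist_force: [-0.3, -1.6, 1.3]
gripper_width: 0.999
finger_force: 0.7
```

```bash
python3 -c "
from h import *
import cv2
st()
b=optics.camera('scene')[:,:,::-1][150:310,110:330]
cv2.imwrite('pics/s5.png',cv2.resize(b,None,fx=3.5,fy=3.5,interpolation=cv2.INTER_CUBIC))"
```

```text
t 13.02 ramp mm [31.6 -0.3] z 37.0 yaw x 53.45 zaxis [-0. -0. -1.] F [-0.29 -1.63  1.32]
```

View pics/s5.png

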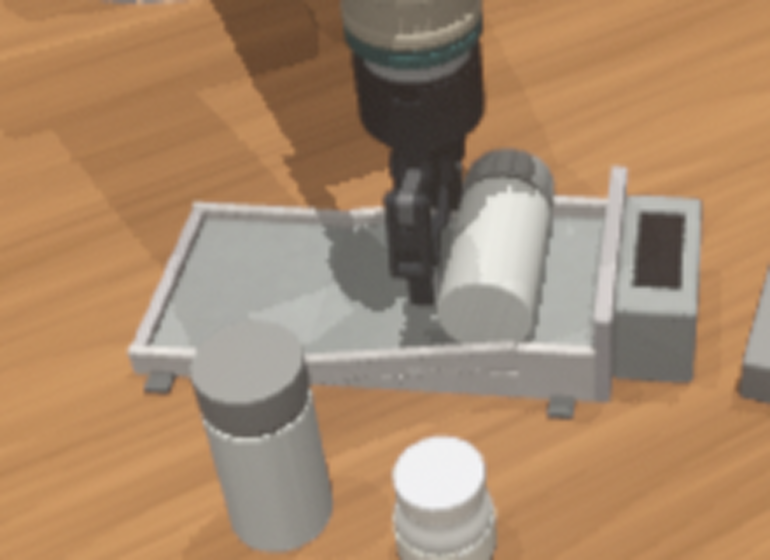

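The canister is just short of the crest line, still square, with the fingers behind it at about (420,290). I'll slow down over the crest.

>>> step_arm(increments=[{"linear": [0.09, 0, -0.016], "twist": [0, 0, 0], "fingers": -1}, {"linear": [0.18, 0, -0.03], "twist": [0, 0, 0], "fingers": -1}, {"linear": [0.27, 0, -0.048], "twist": [0, 0, 0], "fingers": -1}, {"linear": [0.36, 0, -0.064], "twist": [0, 0, 0], "fingers": -1}, {"linear": [0.45, 0, -0.08], "twist": [0, 0, 0], "fingers": -1}, {"linear": [0.54, 0, -0.095], "twist": [0, 0, 0], "fingers": -1}, {"linear": [0.63, 0, -0.11], "twist": [0, 0, 0], "fingers": -1}, {"linear": [0.72, 0, -0.13], "twist": [0, 0, 0], "fingers": -1}, {"linear": [0.81, 0, -0.14], "twist": [0, 0, 0], "fingers": -1}, {"linear": [0.89, 0, -0.155], "twist": [0, 0, 0], "fingers": -1}, {"linear": [0.97, 0, -0.17], "twist": [0, 0, 0], "fingers": -1}, {"linear": [1.04, 0, -0.18], "twist": [0, 0, 0], "fingers": -1}])

```text
t: 14.07
position: [0.5794, -0.0022, 0.0388]
eef_rot: [0.893, 0.45, 0.0, 0.0]
wrist_force: [-0.3, -1.4, 0.5]
gripper_width: 1.001
finger_force: 0.7
```

>>> step_arm(increments=[{"linear": [0.06, 0, -0.01], "twist": [0, 0, 0], "fingers": -1}, {"linear": [0.12, 0, -0.02], "twist": [0, 0, 0], "fingers": -1}, {"linear": [0.17, 0, -0.03], "twist": [0, 0, 0], "fingers": -1}, {"linear": [0.22, 0, -0.04], "twist": [0, 0, 0], "fingers": -1}, {"linear": [0.27, 0, -0.05], "twist": [0, 0, 0], "fingers": -1}, {"linear": [0.32, 0, -0.05], "twist": [0, 0, 0], "fingers": -1}, {"linear": [0.37, 0, -0.05], "twist": [0, 0, 0], "fingers": -1}, {"linear": [0.42, 0, -0.05], "twist": [0, 0, 0], "fingers": -1}, {"linear": [0.47, 0, -0.05], "twist": [0, 0, 0], "fingers": -1}, {"linear": [0.52, 0, -0.05], "twist": [0, 0, 0], "fingers": -1}, {"linear": [0.57, 0, -0.05], "twist": [0, 0, 0], "fingers": -1}, {"linear": [0.62, 0, -0.05], "twist": [0, 0, 0], "fingers": -1}])

```text
t: 15.07
position: [0.5831, 0.0028, 0.0393]
eef_rot: [0.893, 0.45, 0.0, 0.0]
wrist_force: [0.2, -0.1, 0.3]
gripper_width: 0.995
finger_force: 0.4
```

>>> step_arm(increments=[{"linear": [0.05, 0, 0], "twist": [0, 0, 0], "fingers": -1}, {"linear": [0.1, 0, 0], "twist": [0, 0, 0], "fingers": -1}, {"linear": [0.15, 0, 0], "twist": [0, 0, 0], "fingers": -1}, {"linear": [0.2, 0, 0], "twist": [0, 0, 0], "fingers": -1}, {"linear": [0.25, 0, 0], "twist": [0, 0, 0], "fingers": -1}, {"linear": [0.3, 0, 0], "twist": [0, 0, 0], "fingers": -1}, {"linear": [0.35, 0, 0], "twist": [0, 0, 0], "fingers": -1}, {"linear": [0.4, 0, 0], "twist": [0, 0, 0], "fingers": -1}, {"linear": [0.45, 0, 0], "twist": [0, 0, 0], "fingers": -1}, {"linear": [0.5, 0, 0], "twist": [0, 0, 0], "fingers": -1}, {"linear": [0.55, 0, 0], "twist": [0, 0, 0], "fingers": -1}, {"linear": [0.6, 0, 0], "twist": [0, 0, 0], "fingers": -1}])

```text
t: 16.07
position: [0.5866, 0.0076, 0.0392]
eef_rot: [0.893, 0.45, 0.0, 0.0]
wrist_force: [0.3, -1.1, -0.4]
gripper_width: 0.999
finger_force: 0.0
```

```bash
python3 -c "
from h import *
import cv2
st()
b=optics.camera('scene')[:,:,::-1][150:310,110:330]
cv2.imwrite('pics/s6.png',cv2.resize(b,None,fx=3.5,fy=3.5,interpolation=cv2.INTER_CUBIC))"
```

```text
t 16.07 ramp mm [54.2 -0.3] z 39.2 yaw x 53.44 zaxis [ 0. -0. -1.] F [ 0.29 -1.1  -0.41]
```

View pics/s6.png

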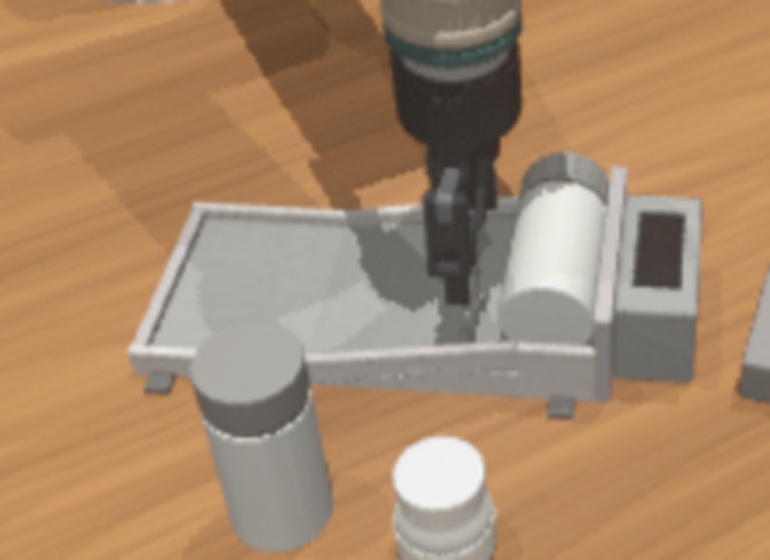

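The canister has dropped into the seat against the stop, at about (550,260), and there's a gap between it and the finger at about (457,290). I'll back off, lift, and check from above.

>>> step_arm(increments=[{"linear": [-0.4, 0, 0], "twist": [0, 0, 0], "fingers": -1}, {"linear": [-1.5, 0, -0.3], "twist": [0, 0, 0], "fingers": -1}, {"linear": [-3, 0, -1.5], "twist": [0, 0, 0], "fingers": -1}, {"linear": [-5, 0, -4], "twist": [0, 0, 0], "fingers": -1}, {"linear": [-7.5, 0, -6.5], "twist": [0, 0, 0], "fingers": -1}, {"linear": [-10.5, 0, -9], "twist": [0, 0, 0], "fingers": -1}, {"linear": [-13.5, 0, -11], "twist": [0, 0, 0], "fingers": -1}, {"linear": [-16.5, 0, -12.5], "twist": [0, 0, 0], "fingers": -1}, {"linear": [-19, 0, -13.5], "twist": [0, 0, 0], "fingers": -1}, {"linear": [-21, 0, -14], "twist": [0, 0, 0], "fingers": -1}, {"linear": [-22, 0, -14], "twist": [0, 0, 0], "fingers": -1}, {"linear": [-22, 0, -14], "twist": [0, 0, 0], "fingers": -1}])

```text
t: 17.12
position: [0.4544, -0.1707, 0.1795]
eef_rot: [0.894, 0.448, 0.0, 0.0]
wrist_force: [0.1, -0.1, -0.5]
gripper_width: 1.0
finger_force: 0.0
```

```bash
python3 -c "
from h import *
import cv2
st()
a=optics.camera('top')[:,:,::-1][110:310,220:440]; b=optics.camera('scene')[:,:,::-1][130:330,130:310]
cv2.imwrite('pics/s7.png',cv2.resize(cv2.hconcat([a,b]),None,fx=2,fy=2,interpolation=cv2.INTER_CUBIC))
print([proj('top',np.r_[o+Rr@[.1065,y],.061]).round(1)*2-[440,220] for y in(-.065,.065)])"
```

```text
t 17.12 ramp mm [-167.7   -0.3] z 179.5 yaw x 53.28 zaxis [ 0.001 -0.001 -1.   ] F [ 0.09 -0.15 -0.5 ]
[array([218.2, 153. ]), array([150.2, 244.6])]
```

View pics/s7.png

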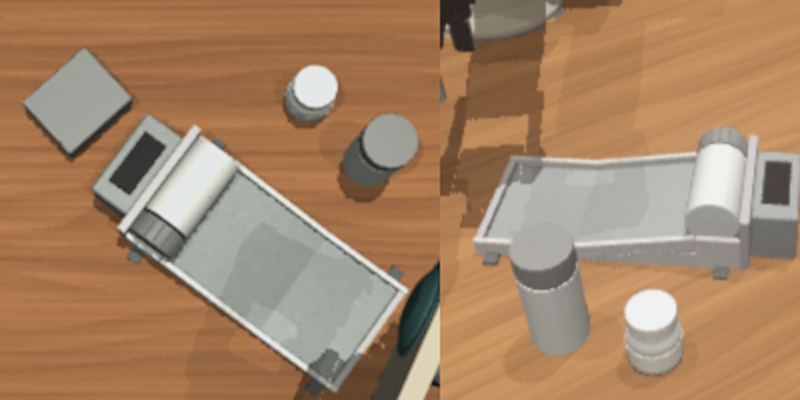

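The canister lies in the seat with its axis running from about (218,153) to (155,240), matching the predicted seated position. The spare, jar and slide box haven't moved, and the arm is clear.

```bash
python3 -c "
from h import *
print(arm.finish_job())"
```

```text
the job is handed in; nothing more can be done
None
```

I pushed the canister up the ramp and over the crest with the open fingers; it rests in the seat against the stop, nothing around the ramp moved, and the job was handed in at about 17 s of the 48 s limit.

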